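# Trim the level wheel of an acoustic test set to its set pointer

## Robot

A 6-joint arm with a two-finger parallel gripper is mounted at the origin on the work surface. World frame = base frame: x ahead of the robot, y to its left, z up, the work surface at z = 0. Lengths are in m, angles in degrees, forces in N, time in s.
With the tool pointing down it reaches from about 0.375 to 0.925 m from the base axis. Payload 5.7 kg.
Tool frame: the origin (TCP) lies midway between the tips of the shut fingers; the grasp point (between the pads) lies robot.grasp_offset behind it (robot.grasp_offset is the distance from the TCP to the grasp point, in m); z points along the fingers, y is the direction in which the jaws open and shut (so a half turn about z gives the same grasp; the last joint's range is limited). The gripper opens to 85 mm and grips with 20 to 120 N. Pads are 22 mm wide; open, the fingers measure 114 mm over their backs; the gripper's body (76 mm by 85 mm) begins 54 mm behind the grasp point. The pads swing forward as they close: fully open they stand 13 mm farther back than shut.
Start: joints at [59.353, 20.558, 86.54, -0, 72.909, -6.595], TCP at [0.245, 0.548, 0.231] pointing down, gripper open.
Joint ranges: [-170.27, 170.27], [-57.76, 135], [12.27, 136.19], [-55.21, 235.2], [11.17, 155.16], [-170.74, 170.74]. Speed limits (degrees/s): [136.94, 136.94, 180, 180, 180, 180].

## Interface

Orientations are given as a 3x3 rotation matrix whose columns are the frame's x, y, z axes.
In Python, from workcell import robot gives the robot as it stands. The module is installed in compiled form; this text tells all that it offers.
- The arm moves only by the tool carry_out, never from a script. Its argument "motion" is a list of rows, each a list of 3 entries, a list of its own where there are three numbers: the shift along the tool's x, y, z in cm, then the turn, a rotation vector about the tool's x, y, z in rad, then the finger opening in cm, from 0 to 8.54. A call has 1 to 12 rows; each row shifts and turns the pose as measured when the row begins, along the tool's axes as they then stand; what a row does not reach is not made up. A row lasts 1/8 s, in which the tool goes at most 62.5 mm and 10.7 degrees, less where a joint would pass 70% of its speed; a pose out of reach is approached as far as the arm can. A call is refused whole if a number of a shift passes 6.25 or a number of a turn 0.188, either way. A call with a gripper value outside its range is refused whole. The fingers move at their own pace and stop on an object; the grip force is fixed at half the most. Time passes only in rows, so rows that do not move let the fingers close. It gives the time, the measured TCP pose, the force and the opening at its end, in the units of the state.
- robot.state(): the state, without advancing time (a new reading comes with each control period).
- robot.read_camera(name): name is "scene" or "top" or "wrist"; returns a dict with "frame" (400x640x3 uint8, red, green, blue), "fovy" (degrees; the focal length in pixels is half the picture's height over the tangent of half this angle, whatever the lens; pixels are square), "cx", "cy" (the principal point, pixels), "eye" and "rotation" of the camera in the world; the wrist camera has in their place "T_tool_cam" (4x4, takes a point from camera to tool coordinates, whose origin is the TCP and whose axes are the flange's). Camera axes: x right, y down, z forward; pixel columns grow to the right and rows downward; lengths in m; the calibration is good to about 2 mm. A picture is of the moment at which its call begins: read the wrist's pose just before it. There is no depth.
- robot.close_job(): hands the job in, once; it reports no verdict.
The state is a dict: "time": time; "q": joint angles; "qd": joint speeds; "tau": joint torques, N m; "position": TCP position; "tcp_rot": TCP orientation; "wrist_force": force on the tool from outside, world axes, zero at the start; "ft_torque": the same for the moment, N m; "opening": finger opening in m.
Only numpy, scipy, OpenCV 4.12 (cv2) and the standard library are available. Lean on these libraries where they do the work, as an engineer would, in place of code of your own. Each camera call takes 0.05 s, during which the arm holds its last target.

## Task

Set the level on the acoustic test set: slide the orange guard off the black level wheel, roll the wheel lightly with a fingertip, its rim moving away from the handle edge, until the red needle stands on the green set pointer, then slide the guard fully back over the wheel and take the hand away. Go gently on the wheel and guard, and leave the blue volume wheel and the things lying about as they are.

Things in the scene. Friction and masses are not known exactly. Their poses are not given: they have to be found in the camera images.
- deck_box: Acoustic test set: grey case 260 x 330 mm, fixed to the bench, a flat aluminium panel facing up 110 mm above the bench inside a rim 4 mm higher. Origin: centre of its underside. x runs from the edge with the carrying handle (nearest the robot) to the meter, y to the left, z up. More than 25 N on panel or guard damages it.
- wheel_slot (a point): Centre of the level wheel's slot, on the panel's top face; axes as the case. The slot is 43 mm along x, 13 mm along y. The wheel's crown is straight above; it stands 4.4 to 7.6 mm proud of the panel, which differs from set to set and is not measured: find it by touch. Steel guard tracks, 3 mm high, run along y 27.5 mm either side in x, from 19 mm right of here to 69 mm left.
- level_wheel (a joint): Turn of the black level wheel (radius 20 mm, 9 mm thick, axle along the case's y), rad, 0 to 4.7; grows as its crown moves to +x. Stays where left. Rigid; drag about 1.5 N at the rim, so a fingertip must press 3 N or more; over 15 N bends the spindle (failure). A tip drawn straight along x over the crown rolls it. Needle: 0.34 rad per rad.
- needle_tip (a point): Tip of the red meter needle, 48 mm from its pivot. x along the needle outwards, z up. It swings clockwise seen from above (to the right, -y, seen from the handle edge) as the level wheel's value grows. The meter, 92 x 120 mm with a black bezel 16 mm high and a clear window, lies on the panel, its centre 110 mm in x and 70 mm in y from the slot's centre.
- set_tip (a point): Point on the green set pointer of the meter, 48 mm from the pivot shared with the needle; 6 mm wide. x along the pointer outwards, y across it, z up. The needle stands on it when the needle tip lies within the pointer's width, 3 mm either side of its middle. At the start the needle is to the left of it, 15 to 51 mm along the scale.
- guard_lug (a point): Centre, half-way up, of the guard's thumb lug: an upright orange block, 26 mm along the case's x, 8 mm along y, 12 mm high, on the middle of the orange hood (50 mm along x, 24 mm along y, top 13 mm above the panel); the lug's top is 25 mm and this point 19 mm above the panel. Shut, the hood is centred over the slot and hides the wheel.
- guard (a joint): Travel of the guard, m: 0 shut over the level wheel, 0.050 fully open; grows as it slides to the case's +y. About 1.2 N of drag, stays where left; push the lug's side with shut fingers or pinch it from above. Fingers lower than the hood's top can foul the wheel. Clear of the wheel from about 0.040; the job ends with it fully shut.
- volume_rim (a point): Point on the rim of the blue volume wheel (radius 20 mm, crown 6 mm proud of the panel) in its own slot 87 mm to the right (-y) of the level wheel's slot. Leave it alone.
- jar_mid (a point): Middle of a glass jar, 60 mm diameter, 85 mm high, on the bench left of the test set. Leave it alone.
- hydrophone_mid (a point): Middle of a black hydrophone, 95 mm high on a foot of 48 mm diameter, on the bench right of the test set. Leave it alone.
- dust_cap_mid (a point): Middle of a loose brass connector cap, 24 mm diameter, 13 mm high, lying on the panel left of the guard. Leave it alone.

How it is judged (in metres and radians):
On the way, in this order (a step that is already met when the one before it is completed fails the run):
1. the guard is slid open, clear of the level wheel (value of joint guard above 0.038 m), for 0.2 s.
2. the red needle has been rolled onto the green set pointer and stands there, with the guard still open (y of needle_tip in the frame of set_tip between -0.003 and 0.003 m and value of joint guard above 0.03 m), for 0.5 s.
At the end, for the whole second after the job is handed in: The needle tip stands within 3 mm of the middle of the set pointer and the guard is shut over the wheel to within 4 mm, with nothing touched (y of needle_tip in the frame of set_tip between -0.003 and 0.003 m and value of joint guard below 0.004 m).
It fails at once if the level wheel is pressed with more than 15 N (contact force between level_wheel and anything else above 15 N).
It fails at once if the guard or panel is pushed with more than 25 N (contact force between deck_box and the arm above 25 N or contact force between deck_box and the fingers above 25 N).
It fails at once if the blue volume wheel is turned (rim moved by over 4 mm) (distance of volume_rim from where it was at the start of the episode above 0.004 m).
It fails at once if a bystander is disturbed: the jar or hydrophone moved by over 15 mm, or the brass cap by over 10 mm (distance of any of jar_mid, hydrophone_mid from where it was at the start of the episode above 0.015 m or distance of dust_cap_mid from where it was at the start of the episode above 0.01 m).
It also fails if it takes over 72 s, if anything falls off the work surface, if the arm or the gripper's body presses on something with over 40 N, if the wrist force passes 120 N, or if a joint passes its speed limit or range.

## Working session

There is one attempt and no reset: what is moved stays moved. The work goes in short steps, Python scripts to look and compute and a tool call to move; the robot and the scene stay as the last step left them, time stands still between calls to the robot, and variables do not carry over. Pictures are saved under pics/ and viewed, and the job is handed in when it is done.

Besides the shell and the picture viewer there is one more tool, called after "Call:" as name(argument=value, ...) on one line, values as JSON. carry_out: Moves the arm, as the interface text tells. Its arguments: {"type":"object","properties":{"motion":{"type":"array","items":{"type":"array"}}},"required":["motion"]}

```bash
mkdir -p pics
cat > h.py <<'E'
import numpy as np,cv2
from workcell import robot
def snap(n,f):
    s=robot.state(); c=robot.read_camera(n)
    cv2.imwrite('pics/'+f,c['frame'][:,:,::-1]); 
    if n=='wrist':
        T=np.eye(4);T[:3,:3]=s['tcp_rot'];T[:3,3]=s['position'];M=T@np.array(c['T_tool_cam']);c['eye']=M[:3,3];c['rotation']=M[:3,:3]
    c['s']=s
    np.save('pics/'+f+'.npy',c,allow_pickle=True);return c
def load(f): return np.load('pics/'+f+'.npy',allow_pickle=True).item()
def F(c): return 200/np.tan(np.radians(c['fovy'])/2)
def ray(c,u,v,z):
    d=np.array(c['rotation'])@np.array([(u-c['cx'])/F(c),(v-c['cy'])/F(c),1]);e=np.array(c['eye'])
    return e+d*(z-e[2])/d[2]
def proj(c,p):
    q=np.array(c['rotation']).T@(np.array(p)-c['eye']);return c['cx']+F(c)*q[0]/q[2],c['cy']+F(c)*q[1]/q[2]
E
python3 - <<'E'
from h import *
np.set_printoptions(precision=4,suppress=True)
for n in('scene','top','wrist'):
    c=snap(n,n+'0.png');print(n,c['fovy'],c['cx'],c['cy'],c['eye'],c['rotation'])
print(robot.state(),robot.grasp_offset)
E
```

```text
scene 45.280643747485286 329.15793224107466 200.01447753350985 [ 0.8776 -0.3585  0.9785] [[ 0.8674  0.4282 -0.2534]
 [ 0.4975 -0.7546  0.4279]
 [-0.008  -0.4972 -0.8676]]
top 53.46370177486011 313.6850786561351 198.0978595213218 [0.5349 0.0746 0.8618] [[-0.0098 -0.996   0.0885]
 [-0.9996  0.0074 -0.0277]
 [ 0.0269 -0.0888 -0.9957]]
wrist 63.94817241163774 320.71982643536575 202.01027548028375 [0.1854 0.5746 0.3718] [[ 0.4069  0.8824  0.236 ]
 [ 0.9135 -0.3925 -0.1074]
 [-0.0021  0.2593 -0.9658]]
{'time': 0.15, 'q': array([59.3543, 20.5919, 86.5852, -0.0012, 72.9093, -6.5954]), 'qd': array([-0.0673, -0.1174, -0.1672,  0.0381,  0.0107, -0.0685]), 'tau': array([  0.0012, -52.8027, -27.8932,  -0.0003,   0.0084,   0.    ]), 'position': array([0.2443, 0.5474, 0.2306]), 'tcp_rot': array([[-0.9132,  0.4075, -0.0008],
       [ 0.4075,  0.9132, -0.0013],
       [ 0.0002, -0.0015, -1.    ]]), 'wrist_force': array([ 0.7589, -0.1819, -0.3664]), 'ft_torque': array([0.0156, 0.0102, 0.0562]), 'opening': 0.08541551832752269} 0.0187
```

View pics/top0.png

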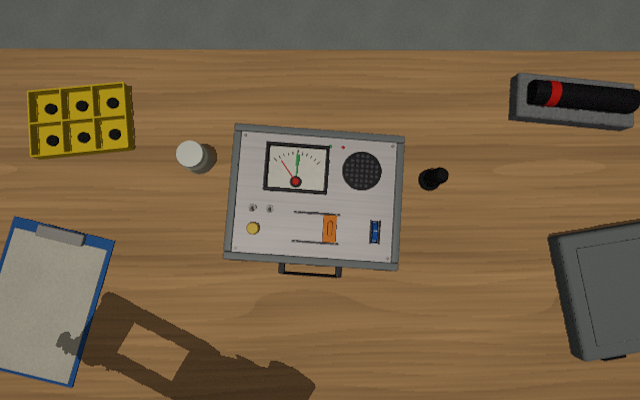

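View pics/scene0.png

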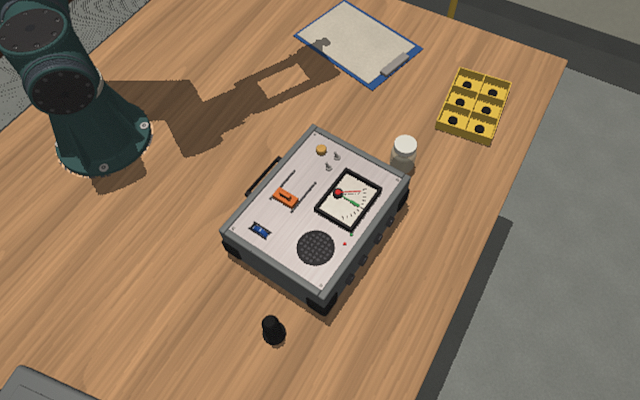

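The top view shows the case at about (313,197), guard at (330,229), blue wheel at (375,232), cap at (253,228), and the meter with its needle to the left of the green pointer at (297,167). Next I'll measure these.

Run:
```python
from h import *
np.set_printoptions(precision=4,suppress=True)
for n in('top','scene'):
    c=load(n+'0.png');im=c['frame'];hsv=cv2.cvtColor(im,cv2.COLOR_RGB2HSV)
    def blob(lo,hi,roi):
        m=cv2.inRange(hsv,lo,hi);k=np.zeros_like(m);x0,y0,x1,y1=roi;k[y0:y1,x0:x1]=m[y0:y1,x0:x1]
        n_,l,s,ce=cv2.connectedComponentsWithStats(k)
        i=1+np.argmax(s[1:,4]);pts=np.argwhere(l==i)[:,::-1].astype(np.float32)
        return ce[i],s[i],cv2.minAreaRect(pts)
    roi=(225,120,410,270) if n=='top' else (215,120,415,320)
    for nm,lo,hi,z in(('orange',(5,150,120),(18,255,255),.123),('blue',(100,120,60),(125,255,255),.114),('brass',(19,90,100),(32,255,255),.123)):
        ce,s,r=blob(lo,hi,roi);print(n,nm,ce,s,r,ray(c,*ce,z))
c=load('top0.png')
for a in [(236,125),(404,137),(397,270),(224,259)]: print(ray(c,*a,.114))
im=c['frame']
cv2.imwrite('pics/z1.png',cv2.resize(im[120:275,220:410],None,fx=4,fy=3.8,interpolation=2)[:,:,::-1])
```

```text
top orange [329.2382 228.185 ] [323 215  14  28 319] ((329.18963623046875, 228.27587890625), (12.390347480773926, 27.07085418701172), 3.3664608001708984) [0.5443 0.0257 0.123 ]
top blue [374.4651 231.9651] [371 222   7  21  86] ((374.69622802734375, 232.0819091796875), (5.4915385246276855, 20.33037757873535), 6.709836959838867) [ 0.5365 -0.0602  0.114 ]
top brass [252.0935 227.8037] [247 222  11  12 107] ((252.0, 227.5), (11.0, 10.0), 90.0) [0.5463 0.1684 0.123 ]
scene orange [284.9437 196.6385] [273 187  25  20 213] ((284.91876220703125, 196.62637329101562), (22.892072677612305, 10.875235557556152), 32.7352294921875) [0.5443 0.0253 0.123 ]
scene blue [260.4242 230.9697] [253 226  15  12  66] ((260.3499755859375, 230.94998168945312), (14.495638847351074, 5.215361595153809), 32.47119140625) [ 0.5408 -0.0623  0.114 ]
scene brass [324.3333 151.    ] [324 150   2   3   3] ((324.300048828125, 150.9000244140625), (0.4472135603427887, 2.2360680103302), 26.56505012512207) [0.5572 0.1652 0.123 ]
[0.7429 0.201  0.114 ]
[ 0.7185 -0.1217  0.114 ]
[ 0.4652 -0.1009  0.114 ]
[0.4893 0.2213 0.114 ]
```

View pics/z1.png

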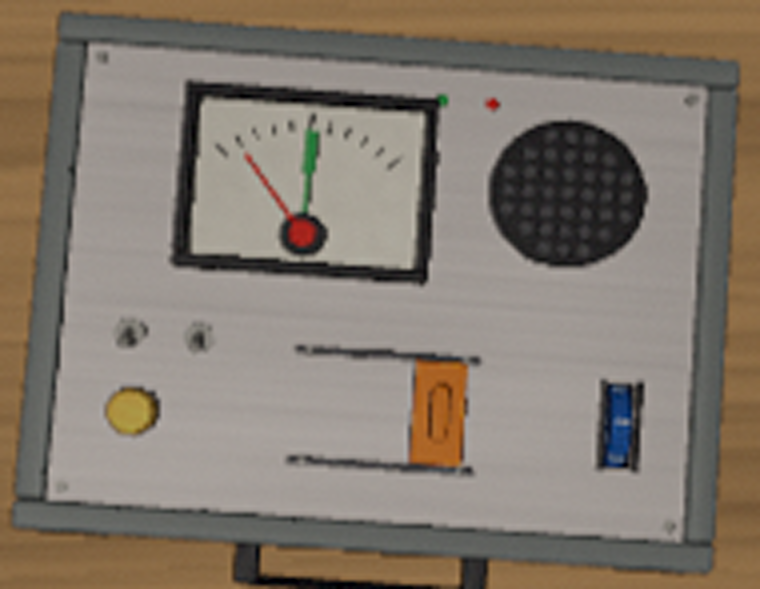

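Call:
carry_out(motion=[[[0,0,0],[0,0,-0.172],0],[[0,0,0],[0,0,-0.172],0],[[-3.2,-5,0],[0,0,0],0],[[-3.2,-5,0],[0,0,0],0],[[-3.2,-5,0],[0,0,0],0],[[-3.2,-5,0],[0,0,0],0],[[-3.2,-5,0],[0,0,0],0],[[-3.2,-5,0],[0,0,0],0],[[-3.2,-5,0],[0,0,0],0],[[-3.2,-5,0],[0,0,0],0],[[-3.2,-5,0],[0,0,0],0]])

```text
time: 1.52
position: [0.5092, 0.07, 0.2292]
tcp_rot: [[-0.998, 0.056, -0.0], [0.056, 0.998, -0.001], [0.0, -0.001, -1.0]]
wrist_force: [1.6, 0.9, -0.2]
opening: -0.0001
```

```bash
cat >> h.py <<'E'
YA=np.array([.0755,.99715,0]);XA=np.array([.99715,-.0755,0])
S=np.array([.5443,.0257,.110])
def W(x,y,z): return S+XA*x/1000+YA*y/1000+np.array([0,0,z/1000])  # mm
def go(t):
    s=robot.state();d=np.array(s['tcp_rot']).T@(np.array(t)-s['position'])*100
    c=(np.array(s['position'])-S)*1000
    R=s['tcp_rot'];yaw=np.arctan2(YA[1],YA[0])-np.arctan2(R[1][1],R[0][1])
    print('t',s['time'],'case pos mm',np.round([c@XA,c@YA,c[2]],2),'need cm',np.round(d,2),'yaw err(tool z turn)',round(-yaw,3),'F',np.round(s['wrist_force'],2),'open',round(s['opening'],4))
E
python3 - <<'E'
from h import *
c=snap('wrist','w1.png');go(W(0,-27,60));print(robot.state()['tcp_rot'])
E
```

```text
t 1.575 case pos mm [-33.33  35.42 119.49] need cm [-3.2  -6.26  6.  ] yaw err(tool z turn) 0.017 F [ 4.41 -5.37  0.81] open 0.0002
[[-0.99830038  0.05812777  0.00418476]
 [ 0.05810191  0.99829228 -0.00605711]
 [-0.0045297  -0.00580367 -0.9999729 ]]
```

View pics/w1.png

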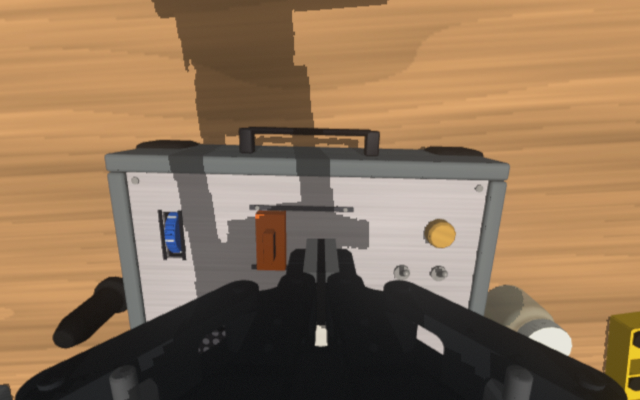

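Call:
carry_out(motion=[[[-1.6,-3.3,0],[0,0,0.017],0],[[-1.6,-3.2,0],[0,0,0],0],[[0,0,3],[0,0,0],0],[[0,0,3],[0,0,0],0],[[0,0,0],[0,0,0],0]])

```text
time: 2.2
position: [0.5433, -0.0088, 0.1682]
tcp_rot: [[-0.997, 0.082, 0.004], [0.082, 0.997, -0.006], [-0.005, -0.006, -1.0]]
wrist_force: [0.1, 0.1, 1.6]
opening: -0.0003
```

Run:
```python
from h import *
c=snap('wrist','w2.png');go(W(0,-27,17));t=snap('top','t2.png')
cv2.imwrite('pics/t2z.png',cv2.resize(t['frame'][140:280,270:410],None,fx=4,fy=4)[:,:,::-1])
```

```text
t 2.25 case pos mm [  2.64 -34.47  59.5 ] need cm [0.3  0.77 4.24] yaw err(tool z turn) -0.006 F [ 0.29 -0.3  -0.1 ] open 0.0001
```

View pics/w2.png

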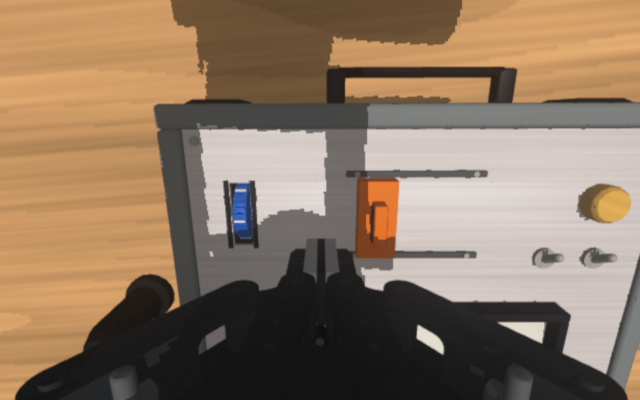

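View pics/t2z.png

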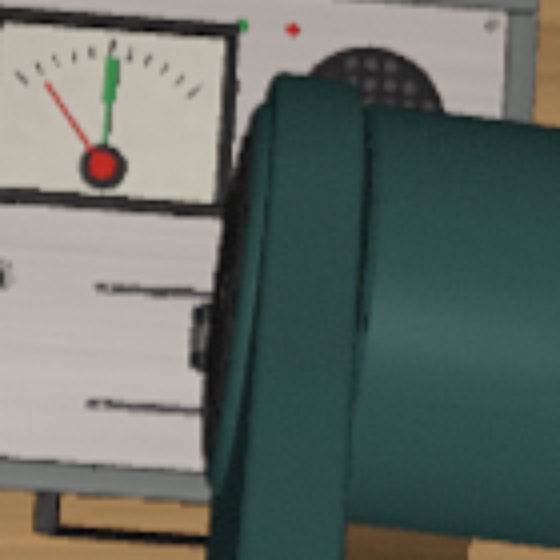

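Run:
```python
from h import *
np.set_printoptions(precision=4,suppress=True)
c=load('w2.png');hsv=cv2.cvtColor(c['frame'],cv2.COLOR_RGB2HSV)
m=cv2.inRange(hsv,(3,150,80),(18,255,255));p=np.argwhere(m)[:,::-1].astype(np.float32)
print(cv2.boundingRect(p.astype(np.int32)))
for a in [(359,180),(397,180),(397,257),(356,257)]:
    r=ray(c,*a,.123)-S;print(r@XA*1000,r@YA*1000)
for a in [(374,206),(387,206),(388,242),(373,242)]:
    r=ray(c,*a,.135)-S;print('lug',r@XA*1000,r@YA*1000)
s=c['s'];print(proj(c,s['position']))
for k in(-1,1):
  for l in (-1,1):print(proj(c,np.array(s['position'])+np.array(s['tcp_rot'])@np.array([k*.011,l*.0145,0])))
```

```text
(356, 179, 273, 79)
-26.160577638978143 -11.606583818073188
-26.062673726926718 10.810120773633372
23.3970980559662 13.633578881465183
23.327982164435966 -12.219823930019357
lug -13.596490165536188 -4.1214633855914204
lug -13.568473935732094 3.2118063358888143
lug 8.259059755206325 4.86037514374199
lug 8.232681561818254 -3.8698350729616307
(np.float64(319.8662118138866), np.float64(255.943275825087))
(np.float64(290.0962575274375), np.float64(276.7408238802898))
(np.float64(349.6379051460113), np.float64(276.7983411656007))
(np.float64(288.96746750264055), np.float64(234.2987114947291))
(np.float64(350.76855862366546), np.float64(234.3546285396102))
```

Call:
carry_out(motion=[[[0.4,0.8,1.5],[0,0,0],0],[[0,0,1.5],[0,0,0],0],[[0,0,1],[0,0,0],0],[[0,0,0.2],[0,0,0],0],[[0,0.4,0],[0,0,0],0]])

```text
time: 2.92
position: [0.5438, 0.0045, 0.1278]
tcp_rot: [[-0.997, 0.08, 0.013], [0.08, 0.997, -0.007], [-0.013, -0.006, -1.0]]
wrist_force: [0.9, -0.4, 0.4]
opening: -0.0
```

Run:
```python
from h import *
c=snap('wrist','w3.png');go(W(-1,-20,17))
```

```text
t 2.975 case pos mm [  1.09 -20.63  17.93] need cm [0.21 0.06 0.09] yaw err(tool z turn) -0.005 F [-0.1   0.73 -0.4 ] open -0.0002
```

View pics/w3.png

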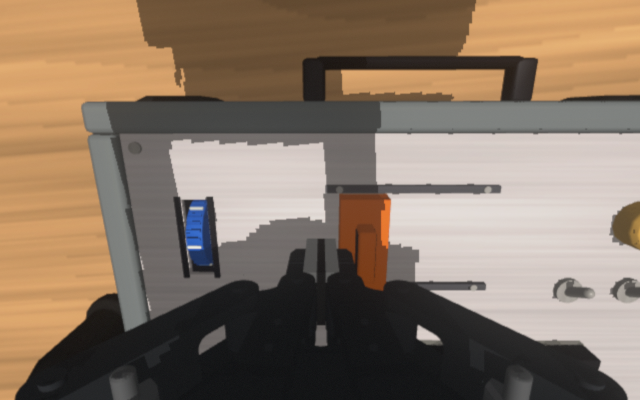

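Call:
carry_out(motion=[[[0.1,0.4,0],[0,0,0],0],[[0,0.4,0],[0,0,0],0],[[0,0.4,0],[0,0,0],0],[[0,0.4,0],[0,0,0],0],[[0,0.5,0],[0,0,0],0],[[0,0.5,0],[0,0,0],0]])

```text
time: 3.72
position: [0.5455, 0.0321, 0.1287]
tcp_rot: [[-0.997, 0.08, 0.014], [0.08, 0.997, -0.008], [-0.015, -0.007, -1.0]]
wrist_force: [-1.2, -0.9, 0.5]
opening: -0.0001
```

Run:
```python
from h import *
c=snap('wrist','w4.png');go(W(-1,36,17))
```

```text
t 3.775 case pos mm [ 0.64  7.01 18.62] need cm [0.18 2.9  0.14] yaw err(tool z turn) -0.005 F [ 0.38 -0.66 -1.31] open 0.0
```

View pics/w4.png

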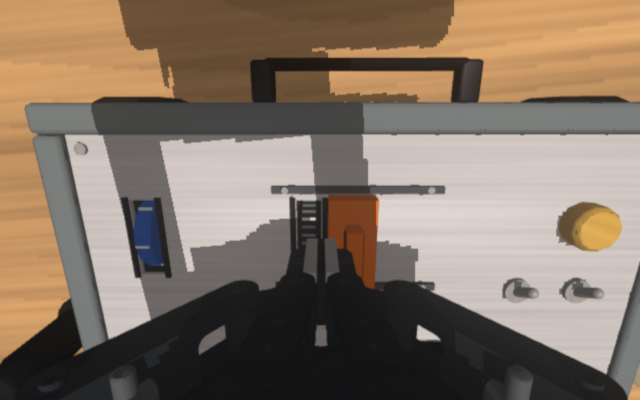

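Call:
carry_out(motion=[[[0,0.4,0.05],[0,0,0],0],[[0,0.4,0.05],[0,0,0],0],[[0,0.4,0],[0,0,0],0],[[0,0.4,0],[0,0,0],0],[[0,0.4,0],[0,0,0],0],[[0,0.4,0],[0,0,0],0],[[0,0.3,0],[0,0,0],0],[[0,0,0],[0,0,0],0]])

```text
time: 4.78
position: [0.548, 0.0599, 0.128]
tcp_rot: [[-0.997, 0.079, 0.014], [0.078, 0.997, -0.011], [-0.015, -0.01, -1.0]]
wrist_force: [-0.4, -3.2, 2.4]
opening: 0.0001
```

Run:
```python
from h import *
np.set_printoptions(precision=4,suppress=True)
c=snap('wrist','w5.png');go(W(-1,36,17))
hsv=cv2.cvtColor(c['frame'],cv2.COLOR_RGB2HSV)
m=cv2.inRange(hsv,(3,150,80),(18,255,255));m[:,450:]=0;p=np.argwhere(m)[:,::-1]
b=cv2.boundingRect(p.astype(np.int32));print(b)
for a in [(b[0],b[1]),(b[0]+b[2],b[1])]:
    r=ray(c,*a,.123)-S;print(r@XA*1000,r@YA*1000)
```

```text
t 4.825 case pos mm [ 1.08 34.44 17.97] need cm [0.21 0.16 0.09] yaw err(tool z turn) -0.003 F [-0.48 -4.43  3.5 ] open -0.0001
(329, 195, 50, 94)
-27.719366215649963 38.65988422414017
-27.728932335696637 62.03068504150616
```

View pics/w5.png

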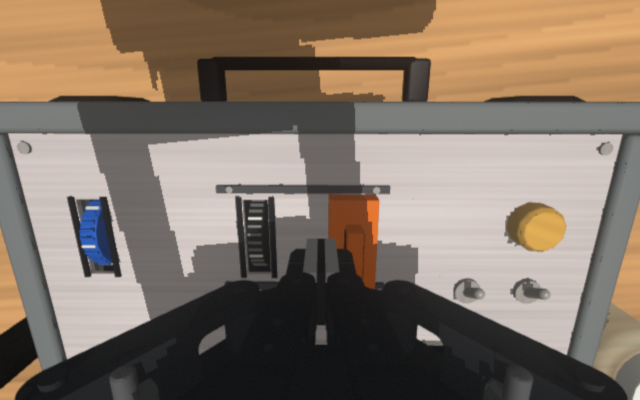

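Call:
carry_out(motion=[[[0,-0.4,0],[0,0,0],0],[[0.3,0,-2.5],[-0.01,0.015,0],0],[[0.3,-1.5,0],[0,0,0],0],[[0.2,-1.5,0],[0,0,0],0],[[0,0,0],[0,0,0],0]])

```text
time: 5.45
position: [0.5356, 0.0259, 0.1513]
tcp_rot: [[-0.997, 0.08, -0.002], [0.08, 0.997, 0.003], [0.002, 0.003, -1.0]]
wrist_force: [0.4, 0.4, -0.7]
opening: -0.0001
```

Run:
```python
from h import *
np.set_printoptions(precision=4,suppress=True)
c=load('w5.png')
for a in [(238,197),(271,197),(276,277),(242,277)]:
    r=ray(c,*a,.110)-S;print(r@XA*1000,r@YA*1000)
c=snap('wrist','w6.png');go(W(-9,0,15));print(robot.state()['tcp_rot'])
t=snap('top','t6.png')
cv2.imwrite('pics/t6z.png',cv2.resize(t['frame'][120:220,240:360],None,fx=5,fy=5,interpolation=2)[:,:,::-1])
t=snap('scene','s6.png')
cv2.imwrite('pics/s6z.png',cv2.resize(t['frame'][120:270,250:420],None,fx=4,fy=4,interpolation=2)[:,:,::-1])
```

```text
-23.242941752834998 -7.778679188455143
-23.251065817665282 9.170370165990994
22.390953663256184 9.880424753067922
22.456698941283424 -8.913615832985883
t 5.5 case pos mm [-8.86  0.04 41.24] need cm [ 0.01 -0.01  2.62] yaw err(tool z turn) -0.004 F [-0.41  0.85 -0.2 ] open -0.0001
[[-0.9968  0.0795 -0.0021]
 [ 0.0795  0.9968  0.0036]
 [ 0.0023  0.0034 -1.    ]]
```

View pics/w6.png

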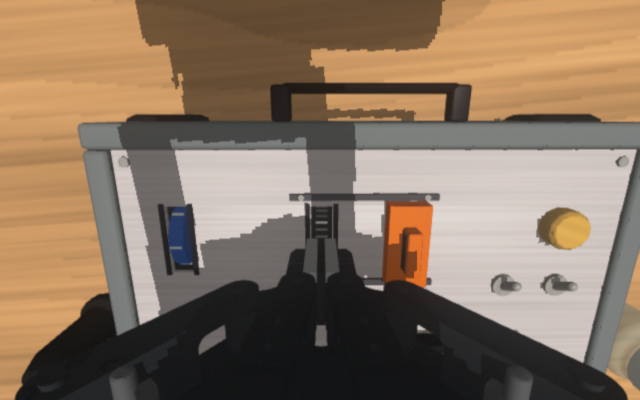

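View pics/t6z.png

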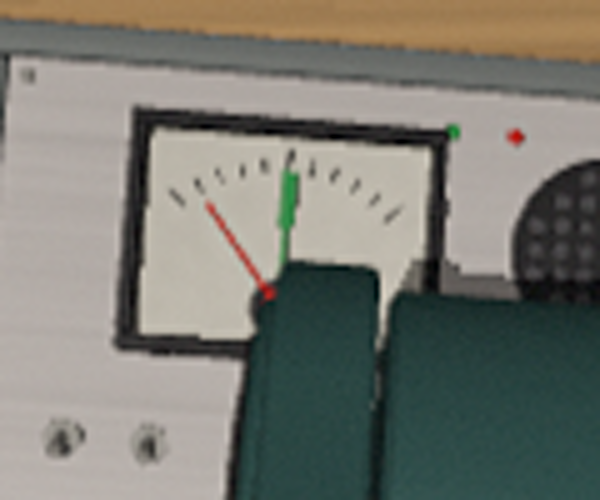

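View pics/s6z.png

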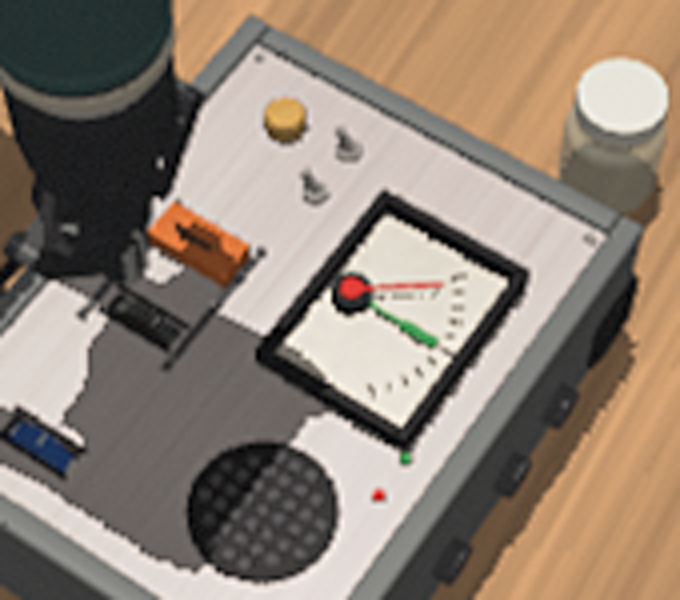

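Call:
carry_out(motion=[[[0,0,1.5],[0,0,0],0],[[0,0,1.2],[0,0,0],0],[[0,0,0.3],[0,0,0],0],[[0,0,0],[0,0,0],0]])

```text
time: 6.1
position: [0.535, 0.0282, 0.118]
tcp_rot: [[-0.997, 0.078, -0.004], [0.078, 0.997, 0.004], [0.004, 0.004, -1.0]]
wrist_force: [-0.1, -0.6, -0.6]
opening: -0.0001
```

Run:
```python
from h import *
go(W(-9,0,8))
```

```text
t 6.1 case pos mm [-9.41  1.78  7.98] need cm [-0.04 -0.18 -0.  ] yaw err(tool z turn) -0.002 F [-0.13 -0.56 -0.64] open -0.0001
```

Call:
carry_out(motion=[[[0,-0.15,0.03],[0,0,0],0],[[0,0,0.03],[0,0,0],0]])

```text
time: 6.35
position: [0.5353, 0.0267, 0.1176]
tcp_rot: [[-0.997, 0.077, -0.003], [0.077, 0.997, 0.004], [0.004, 0.004, -1.0]]
wrist_force: [-0.5, 0.4, -0.4]
opening: 0.0003
```

Call:
carry_out(motion=[[[0,0,0.04],[0,0,0],0],[[0,0,0.04],[0,0,0],0]])

```text
time: 6.6
position: [0.5357, 0.0266, 0.1173]
tcp_rot: [[-0.997, 0.077, -0.002], [0.077, 0.997, 0.004], [0.002, 0.004, -1.0]]
wrist_force: [-1.0, 0.7, -1.1]
opening: -0.0001
```

Call:
carry_out(motion=[[[0,0,0.06],[0,0,0],0],[[0,0,0.06],[0,0,0],0]])

```text
time: 6.85
position: [0.5359, 0.0266, 0.1163]
tcp_rot: [[-0.997, 0.077, -0.002], [0.077, 0.997, 0.004], [0.002, 0.004, -1.0]]
wrist_force: [-1.3, 0.5, 2.7]
opening: -0.0001
```

Call:
carry_out(motion=[[[0,0,0.06],[0,0,0],0],[[0,0,0.06],[0,0,0],0]])

```text
time: 7.1
position: [0.5361, 0.0266, 0.1161]
tcp_rot: [[-0.997, 0.077, -0.001], [0.077, 0.997, 0.004], [0.001, 0.004, -1.0]]
wrist_force: [-1.8, -0.3, 7.4]
opening: 0.0003
```

Call:
carry_out(motion=[[[-0.2,0,0.04],[0,0,0],0],[[-0.2,0,0.04],[0,0,0],0]])

```text
time: 7.35
position: [0.5399, 0.0263, 0.1162]
tcp_rot: [[-0.997, 0.077, -0.001], [0.077, 0.997, 0.004], [0.001, 0.004, -1.0]]
wrist_force: [-1.7, 0.2, 5.2]
opening: 0.0002
```

```bash
cat >> h.py <<'E'
def needle(f):
    out=[]
    P=None
    for n in('top','scene'):
        c=snap(n,f+n+'.png')
        im=c['frame'];hsv=cv2.cvtColor(im,cv2.COLOR_RGB2HSV)
        ctr=S+XA*.110+YA*.070+np.array([0,0,.004])
        mask=np.zeros(im.shape[:2],np.uint8)
        poly=np.array([proj(c,ctr+XA*a+YA*b) for a,b in((-.038,-.052),(-.038,.052),(.038,.052),(.038,-.052))],np.int32)
        cv2.fillConvexPoly(mask,poly,255)
        red=(cv2.inRange(hsv,(0,110,70),(8,255,255))|cv2.inRange(hsv,(170,110,70),(180,255,255)))&mask
        gr=cv2.inRange(hsv,(45,110,50),(85,255,255))&mask
        def cc(m):
            p=np.argwhere(m)[:,::-1]; q=np.array([ray(c,*a,.116)-ctr for a in p])
            return np.c_[q@XA,q@YA]*1000
        r=cc(red);g=cc(gr)
        # red: hub blob = end with lowest x region
        np.save('pics/'+f+n+'_r.npy',r);np.save('pics/'+f+n+'_g.npy',g)
        PV=np.array([-18.,0]) if P is None else P
        def ang(q):
            d=q-PV;rr=np.hypot(*d.T);k=(rr>20)&(rr<50);return np.degrees(np.median(np.arctan2(d[k,1],d[k,0]))),k.sum(),rr.max()
        print(n,'hub?',np.round(r[r[:,0]<r[:,0].min()+8].mean(0),1),'red',ang(r),'green',ang(g))
E
python3 - <<'E'
from h import *
go(W(0,0,6));needle('n1')
E
```

```text
t 7.35 case pos mm [-4.42  0.22  6.18] need cm [-0.44 -0.02  0.02] yaw err(tool z turn) -0.002 F [-1.66  0.17  5.17] open 0.0002
top hub? [-23.1   3.1] red (np.float64(40.680372073032274), np.int64(16), np.float64(40.10479024021169)) green (np.float64(-3.9872435477049812), np.int64(27), np.float64(42.844896906949614))
scene hub? [-31.2   3.8] red (np.float64(49.79661118708206), np.int64(10), np.float64(38.89842013966653)) green (np.float64(-0.5192035886187983), np.int64(20), np.float64(42.023145399664436))
```

Run:
```python
from h import *
np.set_printoptions(precision=2,suppress=True)
ctr=S+XA*.110+YA*.070
for n in('top0.png','scene0.png'):
    c=load(n);im=c['frame'];hsv=cv2.cvtColor(im,cv2.COLOR_RGB2HSV)
    mask=np.zeros(im.shape[:2],np.uint8)
    poly=np.array([proj(c,ctr+XA*a+YA*b) for a,b in((-.046,-.06),(-.046,.06),(.046,.06),(.046,-.06))],np.int32)
    cv2.fillConvexPoly(mask,poly,255)
    red=(cv2.inRange(hsv,(0,110,70),(8,255,255))|cv2.inRange(hsv,(170,110,70),(180,255,255)))&mask
    gr=cv2.inRange(hsv,(45,110,50),(85,255,255))&mask
    hub=cv2.morphologyEx(red,cv2.MORPH_OPEN,np.ones((3,3),np.uint8))
    ph=np.argwhere(hub)[:,::-1].mean(0)
    for z in(.116,.122):
        f=lambda p:(lambda r:np.array([r@XA,r@YA])*1000)(ray(c,*p,z)-ctr)
        h=f(ph)
        for nm,m in(('red',red),('gr',gr)):
            q=np.array([f(p) for p in np.argwhere(m)[:,::-1]])-h
            rr=np.hypot(*q.T);k=rr>15
            print(n,z,'hub px',ph,'mm',h,nm,'ang',np.degrees(np.median(np.arctan2(q[k,1],q[k,0]))),np.degrees(np.arctan2(*(np.polyfit(q[k,0],q[k,1],1)[0],1))),'rmax',rr.max())
```

```text
top0.png 0.116 hub px [295.04 180.72] mm [-24.81  -0.3 ] red ang 38.63220254237192 37.37939593626532 rmax 46.180177023058995
top0.png 0.116 hub px [295.04 180.72] mm [-24.81  -0.3 ] gr ang -2.3678281068429525 -0.02781015610263091 rmax 49.632006094625304
top0.png 0.122 hub px [295.04 180.72] mm [-25.6   -0.47] red ang 38.6322025423719 37.37939593626527 rmax 45.80865391705164
top0.png 0.122 hub px [295.04 180.72] mm [-25.6   -0.47] gr ang -2.367828106842951 -0.02781015610254421 rmax 49.23271275600424
scene0.png 0.116 hub px [337.5 191.5] mm [-28.98   3.91] red ang 36.189212771985254 33.889297694099284 rmax 45.04735341556635
scene0.png 0.116 hub px [337.5 191.5] mm [-28.98   3.91] gr ang -6.149594146901193 -1.4176348293314311 rmax 53.10590422144784
scene0.png 0.122 hub px [337.5 191.5] mm [-27.03   0.91] red ang 36.18921277198529 33.88929769409926 rmax 44.73396535698943
scene0.png 0.122 hub px [337.5 191.5] mm [-27.03   0.91] gr ang -6.149594146901194 -1.417634829331403 rmax 52.736453966082244
```

Call:
carry_out(motion=[[[-0.2,0,0.04],[0,0,0],0],[[-0.2,0,0.04],[0,0,0],0],[[-0.2,0,0.04],[0,0,0],0]])

```text
time: 7.82
position: [0.5466, 0.0257, 0.1161]
tcp_rot: [[-0.997, 0.077, 0.0], [0.077, 0.997, 0.004], [-0.0, 0.004, -1.0]]
wrist_force: [-3.0, -0.2, 5.8]
opening: -0.0
```

Call:
carry_out(motion=[[[-0.2,0,0.04],[0,0,0],0],[[-0.2,0,0.04],[0,0,0],0],[[-0.15,0,0.04],[0,0,0],0]])

```text
time: 8.2
position: [0.5525, 0.0253, 0.116]
tcp_rot: [[-0.997, 0.077, 0.001], [0.077, 0.997, 0.003], [-0.001, 0.003, -1.0]]
wrist_force: [-1.9, -0.3, 4.4]
opening: 0.0
```

```bash
sed -i 's/np.array(\[-18.,0\])/np.array([-24.8,-.3])/; s/rr>20/rr>15/' h.py
python3 - <<'E'
from h import *
go(W(0,0,6));needle('n2')
E
```

```text
t 8.2 case pos mm [8.26 0.18 6.03] need cm [ 0.83 -0.02  0.  ] yaw err(tool z turn) -0.001 F [-1.91 -0.28  4.36] open 0.0
top hub? [-7.4  6.2] red (np.float64(21.261926752503893), np.int64(21), np.float64(45.50912201721262)) green (np.float64(-3.346207983720327), np.int64(35), np.float64(55.097376088781104))
scene hub? [-31.2   3.8] red (np.float64(29.13984662270314), np.int64(10), np.float64(43.88979741078088)) green (np.float64(0.27984759570510276), np.int64(21), np.float64(48.8267413918569))
```

Call:
carry_out(motion=[[[0,0,-0.4],[0,0,0],0],[[0.9,0,-0.2],[0,0,0],0],[[0.9,0,0],[0,0,0],0],[[0,0,0],[0,0,0],0]])

```text
time: 8.8
position: [0.5323, 0.0268, 0.1214]
tcp_rot: [[-0.997, 0.077, -0.0], [0.077, 0.997, 0.004], [0.001, 0.004, -1.0]]
wrist_force: [-0.1, -0.1, 0.0]
opening: -0.0
```

Run:
```python
from h import *
go(W(-9,0,6.3));needle('n3')
```

```text
t 8.8 case pos mm [-12.     0.24  11.44] need cm [-0.3  -0.03  0.51] yaw err(tool z turn) -0.002 F [-0.15 -0.07  0.  ] open -0.0
top hub? [-26.6   1. ] red (np.float64(21.261926752503893), np.int64(19), np.float64(45.50912201721262)) green (np.float64(-2.5544712332652995), np.int64(24), np.float64(49.621236508458686))
scene hub? [-31.2   3.8] red (np.float64(29.13984662270314), np.int64(10), np.float64(43.88979741078088)) green (np.float64(0.27984759570510276), np.int64(21), np.float64(48.8267413918569))
```

Needle unchanged by the lift. Back down for the second stroke.

Call:
carry_out(motion=[[[-0.3,0,0.3],[0,0,0],0],[[0,0,0.1],[0,0,0],0],[[0,0,0.03],[0,0,0],0]])

```text
time: 9.28
position: [0.5375, 0.0264, 0.1169]
tcp_rot: [[-0.997, 0.077, 0.002], [0.077, 0.997, 0.003], [-0.001, 0.004, -1.0]]
wrist_force: [-0.9, 0.1, 0.4]
opening: -0.0002
```

Call:
carry_out(motion=[[[0,0,0.05],[0,0,0],0],[[0,0,0.05],[0,0,0],0]])

```text
time: 9.52
position: [0.5376, 0.0264, 0.1161]
tcp_rot: [[-0.997, 0.077, 0.002], [0.077, 0.997, 0.003], [-0.001, 0.004, -1.0]]
wrist_force: [-1.3, 0.5, 7.4]
opening: 0.0004
```

Call:
carry_out(motion=[[[-0.2,0,0.045],[0,0,0],0],[[-0.2,0,0.045],[0,0,0],0],[[-0.2,0,0.045],[0,0,0],0]])

```text
time: 9.9
position: [0.5434, 0.0259, 0.1162]
tcp_rot: [[-0.997, 0.077, 0.002], [0.077, 0.997, 0.003], [-0.001, 0.003, -1.0]]
wrist_force: [-2.4, 0.6, 5.6]
opening: -0.0003
```

Call:
carry_out(motion=[[[-0.2,0,0.045],[0,0,0],0],[[-0.2,0,0.045],[0,0,0],0],[[-0.2,0,0.045],[0,0,0],0]])

```text
time: 10.28
position: [0.5492, 0.0254, 0.1162]
tcp_rot: [[-0.997, 0.077, 0.002], [0.077, 0.997, 0.003], [-0.001, 0.003, -1.0]]
wrist_force: [-1.2, 0.6, 5.0]
opening: 0.0003
```

Run:
```python
from h import *
go(W(0,0,6));needle('n4')
```

```text
t 10.275 case pos mm [4.95 0.12 6.2 ] need cm [ 0.49 -0.01  0.02] yaw err(tool z turn) -0.001 F [-1.2   0.62  4.97] open 0.0003
top hub? [-2.6  3.2] red (np.float64(9.42993418993131), np.int64(18), np.float64(45.60151710298865)) green (np.float64(-3.5920718263545184), np.int64(44), np.float64(49.621236508458686))
scene hub? [-31.2   3.8] red (np.float64(17.702788475932444), np.int64(8), np.float64(39.16502102892471)) green (np.float64(0.4760593560837295), np.int64(24), np.float64(48.8267413918569))
```

Call:
carry_out(motion=[[[-0.2,0,0.045],[0,0,0],0],[[-0.2,0,0.045],[0,0,0],0],[[0,0,-0.4],[0,0,0],0],[[0.8,0,-0.2],[0,0,0],0],[[0.5,0,0],[0,0,0],0],[[0,0,0],[0,0,0],0]])

```text
time: 11.12
position: [0.539, 0.0262, 0.1216]
tcp_rot: [[-0.997, 0.077, 0.001], [0.077, 0.997, 0.003], [-0.001, 0.003, -1.0]]
wrist_force: [0.2, -0.8, -0.8]
opening: -0.0001
```

Run:
```python
from h import *
go(W(-5,0,7));needle('n5')
t=load('n5top.png')
cv2.imwrite('pics/n5z.png',cv2.resize(t['frame'][135:205,255:345],None,fx=8,fy=8,interpolation=2)[:,:,::-1])
```

```text
t 11.125 case pos mm [-5.29  0.14 11.62] need cm [-0.03 -0.02  0.46] yaw err(tool z turn) -0.001 F [ 0.2  -0.75 -0.76] open -0.0001
top hub? [-23.5   2.7] red (np.float64(4.194594952102805), np.int64(22), np.float64(45.481270175612934)) green (np.float64(-1.7615094340712958), np.int64(42), np.float64(51.529960452857374))
scene hub? [-31.2   3.8] red (np.float64(12.115907755233756), np.int64(15), np.float64(42.70416696042642)) green (np.float64(0.4760593560837295), np.int64(24), np.float64(48.8267413918569))
```

View pics/n5z.png

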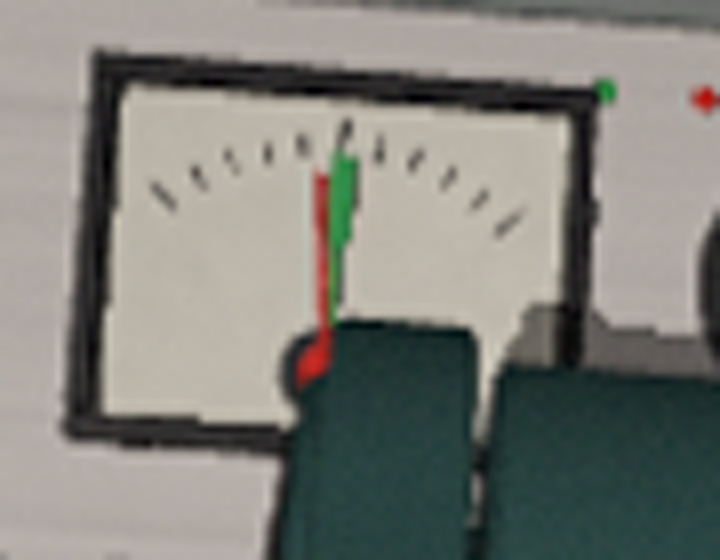

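Call:
carry_out(motion=[[[0,0,0.25],[0,0,0],0],[[0,0,0.1],[0,0,0],0],[[0,0,0.03],[0,0,0],0]])

```text
time: 11.6
position: [0.54, 0.0261, 0.1175]
tcp_rot: [[-0.997, 0.077, 0.002], [0.077, 0.997, 0.003], [-0.002, 0.003, -1.0]]
wrist_force: [0.4, 0.1, -0.3]
opening: -0.0001
```

Call:
carry_out(motion=[[[0,0,0.05],[0,0,0],0],[[0,0,0.05],[0,0,0],0]])

```text
time: 11.85
position: [0.5402, 0.0262, 0.1164]
tcp_rot: [[-0.997, 0.077, 0.002], [0.077, 0.997, 0.003], [-0.002, 0.003, -1.0]]
wrist_force: [-0.3, 0.0, -0.2]
opening: 0.0001
```

Call:
carry_out(motion=[[[0,0,0.05],[0,0,0],0]])

```text
time: 11.98
position: [0.5402, 0.0261, 0.1161]
tcp_rot: [[-0.997, 0.077, 0.002], [0.077, 0.997, 0.003], [-0.002, 0.003, -1.0]]
wrist_force: [-1.2, 0.5, 6.9]
opening: 0.0002
```

Call:
carry_out(motion=[[[-0.2,0,0.045],[0,0,0],0],[[-0.2,0,0.045],[0,0,0],0],[[-0.2,0,0.045],[0,0,0],0]])

```text
time: 12.35
position: [0.546, 0.0257, 0.1162]
tcp_rot: [[-0.997, 0.077, 0.002], [0.077, 0.997, 0.003], [-0.002, 0.003, -1.0]]
wrist_force: [-1.7, -0.1, 5.2]
opening: -0.0001
```

Run:
```python
from h import *
go(W(0,0,6));needle('n6')
t=load('n6top.png')
cv2.imwrite('pics/n6z.png',cv2.resize(t['frame'][135:205,255:345],None,fx=8,fy=8,interpolation=2)[:,:,::-1])
```

```text
t 12.35 case pos mm [1.69 0.12 6.2 ] need cm [ 0.17 -0.01  0.02] yaw err(tool z turn) -0.001 F [-1.69 -0.11  5.19] open -0.0001
top hub? [-7.4 -1.2] red (np.float64(-0.6212458740920048), np.int64(17), np.float64(45.59589209322068)) green (np.float64(-5.142142751379238), np.int64(18), np.float64(51.150266373748984))
scene hub? [-31.2   3.8] red (np.float64(5.276510929307938), np.int64(14), np.float64(42.927747572084066)) green (np.float64(-0.8051654314958172), np.int64(15), np.float64(48.8267413918569))
```

View pics/n6z.png

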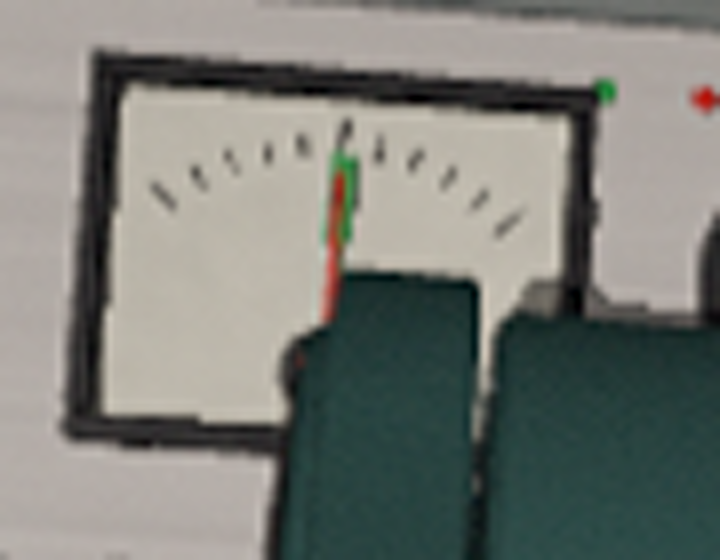

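Call:
carry_out(motion=[[[-0.09,0,0.045],[0,0,0],0],[[0,0,-0.4],[0,0,0],0],[[0,0,-1.5],[0,0,0],0],[[0,0,-1.5],[0,0,0],0],[[0,0,0],[0,0,0],0]])

```text
time: 13.08
position: [0.5476, 0.0255, 0.1528]
tcp_rot: [[-0.997, 0.077, 0.004], [0.077, 0.997, 0.003], [-0.004, 0.003, -1.0]]
wrist_force: [0.1, -0.0, 0.1]
opening: 0.0001
```

Run:
```python
from h import *
go(W(-3,85,60))
for n in('top','scene'):
  t=snap(n,'n7%s.png'%n)
  cr=(slice(135,205),slice(255,345)) if n=='top' else (slice(155,240),slice(305,395))
  cv2.imwrite('pics/n7z%s.png'%n,cv2.resize(t['frame'][cr],None,fx=7,fy=7,interpolation=2)[:,:,::-1])
```

```text
t 13.075 case pos mm [ 3.26  0.   42.83] need cm [ 0.63  8.5  -1.69] yaw err(tool z turn) -0.001 F [ 0.05 -0.04  0.11] open 0.0001
```

View pics/n7ztop.png

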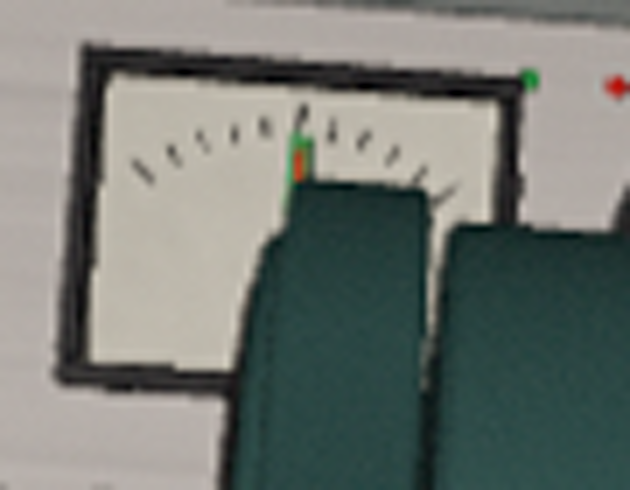

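View pics/n7zscene.png

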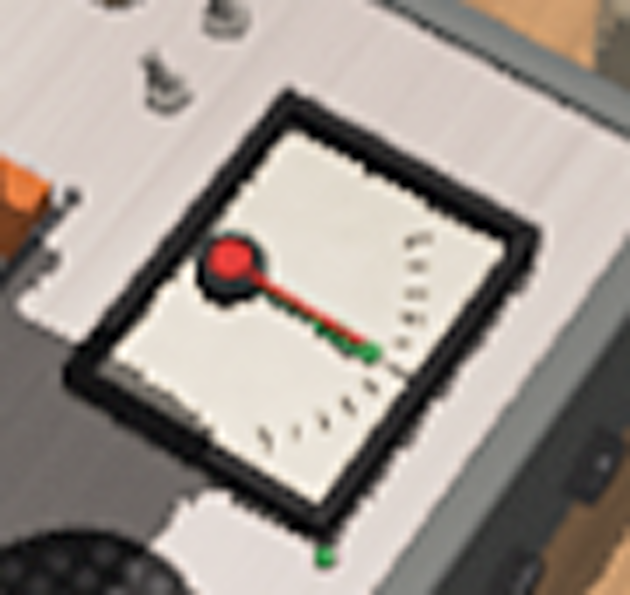

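Call:
carry_out(motion=[[[0.2,2.6,0],[0,0,0],0],[[0.2,2.6,0],[0,0,0],0],[[0.2,2.6,0],[0,0,0],0],[[0,0,0],[0,0,0],0],[[0,0,0],[0,0,0],0]])

```text
time: 13.8
position: [0.545, 0.1048, 0.1497]
tcp_rot: [[-0.997, 0.078, -0.001], [0.078, 0.997, 0.002], [0.002, 0.002, -1.0]]
wrist_force: [-0.3, -0.2, -0.9]
opening: -0.0005
```

Run:
```python
from h import *
go(W(-3,76,18)); snap('wrist','w8.png')
t=snap('top','n8top.png')
cv2.imwrite('pics/n8z.png',cv2.resize(t['frame'][120:260,225:385],None,fx=4,fy=4,interpolation=2)[:,:,::-1])
```

```text
t 13.8 case pos mm [-5.23 78.91 39.68] need cm [-0.23 -0.29  2.17] yaw err(tool z turn) -0.002 F [-0.33 -0.23 -0.92] open -0.0005
```

View pics/w8.png

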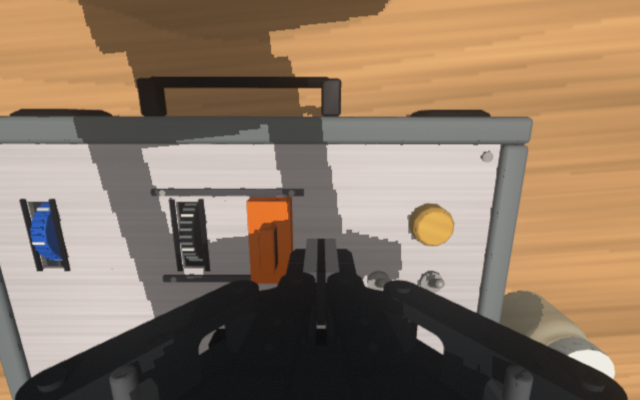

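Call:
carry_out(motion=[[[-0.1,0,1],[0,0,0],0],[[0,0,0.9],[0,0,0],0],[[0,0,0],[0,0,0],0]])

```text
time: 14.28
position: [0.546, 0.1029, 0.129]
tcp_rot: [[-0.997, 0.08, -0.002], [0.08, 0.997, 0.002], [0.002, 0.002, -1.0]]
wrist_force: [0.3, -0.4, -0.1]
opening: 0.0001
```

Run:
```python
from h import *
go(W(-3,66,18))
```

```text
t 14.275 case pos mm [-4.17 77.08 19.  ] need cm [-0.12 -1.11  0.1 ] yaw err(tool z turn) -0.005 F [ 0.26 -0.44 -0.1 ] open 0.0001
```

Call:
carry_out(motion=[[[0,-0.5,0.05],[0,0,0],0],[[0,-0.5,0.03],[0,0,0],0],[[0,-0.4,0],[0,0,0],0],[[0,-0.4,0],[0,0,0],0],[[0,-0.5,0],[0,0,0],0],[[0,-0.5,0],[0,0,0],0]])

```text
time: 15.02
position: [0.5437, 0.0736, 0.1284]
tcp_rot: [[-0.997, 0.081, -0.002], [0.081, 0.997, 0.003], [0.002, 0.003, -1.0]]
wrist_force: [0.7, 0.7, 0.1]
opening: 0.0
```

Run:
```python
from h import *
go(W(-3,16,18));snap('wrist','w9.png')
```

```text
t 15.025 case pos mm [-4.18 47.75 18.4 ] need cm [-0.13 -3.17  0.03] yaw err(tool z turn) -0.005 F [0.67 0.71 0.06] open 0.0
```

View pics/w9.png

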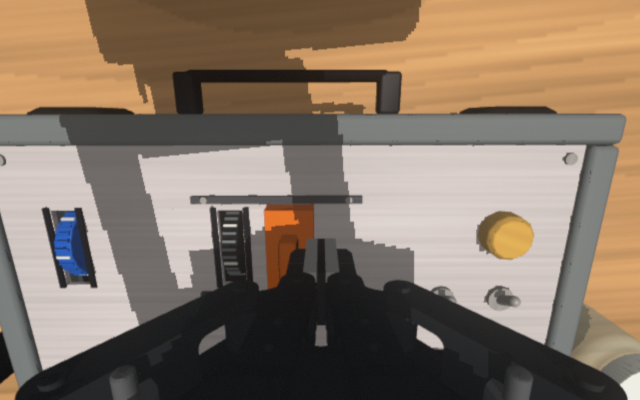

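Pushing well; continue to just short of shut.

Call:
carry_out(motion=[[[0,-0.4,0],[0,0,0],0],[[0,-0.4,0],[0,0,0],0],[[0,-0.4,0],[0,0,0],0],[[0,-0.4,0],[0,0,0],0],[[0,-0.4,0],[0,0,0],0],[[0,-0.3,0],[0,0,0],0],[[0,-0.3,0],[0,0,0],0]])

```text
time: 15.95
position: [0.5415, 0.0454, 0.1284]
tcp_rot: [[-0.997, 0.081, -0.002], [0.081, 0.997, 0.003], [0.002, 0.003, -1.0]]
wrist_force: [-0.4, 0.7, 0.1]
opening: -0.0002
```

Run:
```python
from h import *
go(W(-3,16,18))
```

```text
t 15.95 case pos mm [-4.24 19.43 18.39] need cm [-0.13 -0.34  0.04] yaw err(tool z turn) -0.005 F [-0.44  0.74  0.06] open -0.0002
```

Call:
carry_out(motion=[[[0,-0.2,0],[0,0,0],0],[[0,-0.15,0],[0,0,0],0]])

```text
time: 16.2
position: [0.5412, 0.0416, 0.1284]
tcp_rot: [[-0.997, 0.081, -0.002], [0.081, 0.997, 0.003], [0.002, 0.003, -1.0]]
wrist_force: [1.2, 0.8, 0.5]
opening: 0.0001
```

Call:
carry_out(motion=[[[0,-0.1,0],[0,0,0],0],[[0,-0.1,0],[0,0,0],0]])

```text
time: 16.45
position: [0.5412, 0.0411, 0.1284]
tcp_rot: [[-0.997, 0.082, -0.001], [0.082, 0.997, 0.006], [0.002, 0.006, -1.0]]
wrist_force: [1.1, 6.8, 0.2]
opening: -0.0002
```

Call:
carry_out(motion=[[[0,0.5,0],[0,0,0],0],[[0,1,-1],[0,0,0],0],[[0,0,-4],[0,0,0],0],[[0,0,-4],[0,0,0],0],[[4,3,-2],[0,0,0],0],[[5,3,0],[0,0,0],0],[[3,5,0],[0,0,0],0],[[0,6,0],[0,0,0],0],[[0,6,0],[0,0,0],0],[[0,6,0],[0,0,0],0],[[0,6,0],[0,0,0],0],[[0,0,0],[0,0,0],0]])

```text
time: 17.95
position: [0.4509, 0.4283, 0.2529]
tcp_rot: [[-0.997, 0.081, 0.013], [0.081, 0.997, 0.005], [-0.013, 0.006, -1.0]]
wrist_force: [-0.1, -1.4, -0.2]
opening: -0.0003
```

Run:
```python
from h import *
go(W(0,0,18));needle('f')
t=load('ftop.png');im=t['frame'];hsv=cv2.cvtColor(im,cv2.COLOR_RGB2HSV)
m=cv2.inRange(hsv,(5,150,80),(18,255,255));m[:,:300]=0;m[:,360:]=0;m[:200]=0;m[260:]=0
ce=np.argwhere(m)[:,::-1].mean(0);r=ray(t,*ce,.123)-S;print(ce,m.sum()//255,r@XA*1000,r@YA*1000)
b=(cv2.absdiff(im,load('top0.png')['frame']).max(2)>60).astype(np.uint8)
cv2.imwrite('pics/fz.png',cv2.resize(im[120:275,220:410],None,fx=4,fy=3.8,interpolation=2)[:,:,::-1])
```

```text
t 17.95 case pos mm [-123.56  394.4   142.87] need cm [-12.41 -39.44  12.43] yaw err(tool z turn) -0.005 F [-0.08 -1.39 -0.24] open -0.0003
top hub? [-27.   -0.3] red (np.float64(-1.5688763564683181), np.int64(21), np.float64(45.59589209322068)) green (np.float64(-4.895183362810515), np.int64(5), np.float64(51.36361801535638))
scene hub? [-31.2   3.8] red (np.float64(4.944799166662905), np.int64(15), np.float64(42.927747572084066)) green (np.float64(-0.8797111527225551), np.int64(13), np.float64(48.8267413918569))
[329.24483776 228.12979351] 339 0.09959668701875284 -0.041926036320845204
```

View pics/fz.png

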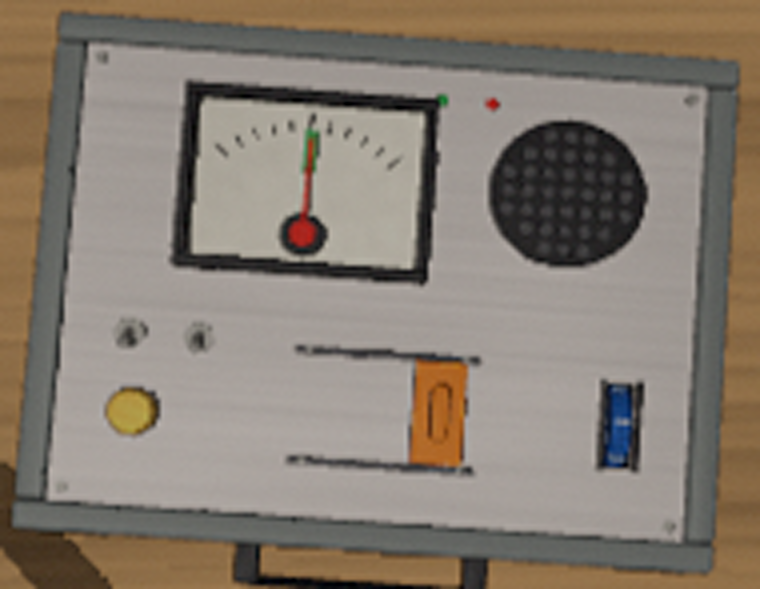

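The needle lies within the green pointer at (312,150). The guard is back within 0.1 mm of where it started, and the cap and blue wheel look unchanged. I'm handing the job in.

```bash
python3 -c "
from workcell import robot
print(robot.close_job())"
```

```text
the job is handed in; nothing more can be done
None
```

The level is set and I handed the job in at about 18 s; the hand-in gives no verdict. I pushed the guard open by its lug, rolled the level wheel away from the handle edge in three light strokes, then pushed the guard shut and took the hand away.

- **Forces:** the highest readings were about 7.4 N pressing the wheel and 6.8 N pushing the guard against its stop. I only saw the force at the end of each move, so brief peaks in between could have been higher.
- **Guard:** in the last top picture its centre is within 0.1 mm of where it started.
- **Needle:** in the last top picture the tip lies inside the green pointer, and I judge it to be within about 1 mm of the middle.
- **Checks that disagreed:** the colour-mask angles still showed the needle 3° (top) to 6° (scene) left of the pointer. 3.6° would be the limit, so the scene figure taken alone would fail. I put this down to the needle covering the pointer's pixels and to the scene camera's slanted view, and went by the top picture.
- **Other things:** the cap and the blue wheel look unmoved in the top pictures. I did not measure the jar or the hydrophone at the end, but the arm stayed well above both.

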